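# Load a carton into the stockroom parts carousel

## Robot

A 6-joint arm with a two-finger parallel gripper is mounted at the origin on the work surface. World frame = base frame: x ahead of the robot, y to its left, z up, the work surface at z = 0. Lengths are in m, angles in degrees, forces in N, time in s.
With the tool pointing down it reaches from about 0.35 to 0.875 m from the base axis. Payload 15.5 kg.
Tool frame: the origin (TCP) lies midway between the tips of the shut fingers; the grasp point (between the pads) lies 19 mm behind it (bot.tcp_to_grasp is the distance from the TCP to the grasp point, in m); z points along the fingers, y is the line along which they close (so a half turn about z gives the same grasp; the last joint's range is limited). The gripper opens to 85 mm and grips with 20 to 120 N. Pads are 22 mm wide; open, the fingers measure 114 mm over their backs; the gripper's body (76 mm by 85 mm) begins 54 mm behind the grasp point. The pads swing forward as they close: fully open they stand 13 mm farther back than shut.
Start: joints at [-78.81, 28.281, 77.091, -0, 74.628, -5.472], TCP at [0.179, -0.599, 0.231] pointing down, gripper open.
Joint ranges: [-166.48, 166.48], [-47.26, 123.95], [12.59, 153.08], [-70.14, 250.14], [6.76, 159.57], [-176.63, 176.63]. Speed limits (degrees/s): [108.29, 108.29, 147.25, 172.46, 172.46, 172.46].

## Interface

Orientations are given as a 3x3 rotation matrix whose columns are the frame's x, y, z axes.
In Python, from plant import status, cams, order, bot gives the robot as it stands.
- The arm moves only by the tool apply_moves, never from a script. Its argument "rows" is a list of rows, each an object with "gripper": the finger opening in mm, from 0 to 85.4; "linear": the shift along the tool's x, y, z in mm, a list of three; "spin": the turn about the tool's z in degrees. In form: [{"gripper": gripper, "linear": [dx, dy, dz], "spin": spin}, ...]. A call has 1 to 12 rows; each row shifts and turns the commanded pose from where the row before left it, along the tool's axes as they then stand; what a row does not reach is not made up. A row lasts 1/10 s, in which the tool goes at most 50 mm and 8.59 degrees, less where a joint would pass 70% of its speed; a pose out of reach is approached as far as the arm can. A call is refused whole if a number of a shift passes 50 or a number of a turn 8.59, either way. A call with a gripper value outside its range is refused whole. The fingers move at their own pace and stop on an object; "grip_force" is the grip in N (left out, the last holds). Time passes only in rows, so rows that do not move let the fingers close. It gives the time, the measured TCP pose, the force, the opening and the grip force at its end, in the units of the state.
- status.sense(): the state, without advancing time (a new reading comes with each control period).
- cams.camera(name): name is "scene" or "top" or "wrist"; returns the picture (400x640x3 uint8, blue, green, red); there is no depth.
- cams.camera_info(name): a dict with "camera_matrix" (3x3 intrinsics, pixels), "k1" (the pictures are not rectified: a ray, as slopes to the right and down, at radius r is drawn at 1 + k1 r^2 times it, then the intrinsics apply), "world_to_cam" (4x4, takes a point from world to camera coordinates); the wrist camera has in their place "hand_eye" (4x4, takes a point from camera to tool coordinates, whose origin is the TCP and whose axes are the flange's). Camera axes: x right, y down, z forward; pixel columns grow to the right and rows downward; lengths in m; the calibration is good to about 2 mm. A picture is of the moment at which its call begins: read the wrist's pose just before it. camera_info takes no time and is no camera call.
- order.close_job(): hands the job in; it is judged then, once.
The state is a dict: "clock": time; "joint_pos": joint angles; "dq": joint speeds; "effort": joint torques, N m; "position": TCP position; "eef_rot": TCP orientation; "contact_force": force on the tool from outside, world axes, zero at the start; "ft_torque": the same for the moment, N m; "grip_width": finger opening in m; "gripper_force": force on a finger pad.
Only numpy, scipy, OpenCV 4.12 (cv2) and the standard library are available. Lean on these libraries where they do the work, as an engineer would, in place of code of your own. Each camera call takes 0.05 s, during which the arm holds its last target. There are 200 camera calls.

## Task

Load the carton into the parts carousel: slide the gate fully aside, turn the carousel until its one empty bay clicks in at the loading deck, and push the carton along the deck into that bay until none of it overhangs the turning plate. Then turn the carousel one click further, so that the loaded bay faces the hand-out lip on the far side, and slide the gate fully shut. Leave the other goods where they are.

Things in the scene. Friction and masses are not known exactly. Their poses are not given: they have to be found in the camera images.
- carousel: Fixed frame of a parts carousel; origin on the bench top, on the axis of the round grey turning plate (platter: radius 155 mm, top 43.5 mm above the bench). In this frame the loading deck lies towards -y, the hand-out lip, a small metal ledge with two blue cheeks, towards +x. Dividers 35 mm high cut the platter into four bays: three hold fixed green fittings (up to 39 mm high), one is empty.
- platter (a joint): Turn of the platter, rad, anticlockwise from above; stops at -0.2 and 4.92. A detent pulls it to the nearest click: 0, 1.571, 3.142 or 4.712; to push a pin over to the next takes about 3 N. The empty bay faces +y of the carousel frame at 0, -x (the robot) at 1.571, -y (the deck) at 3.142, +x (the lip) at 4.712. Starts at or near 0 or 1.571.
- pin_top (a point): Top centre of one of four upright black handle pins on the divider tops, by which the platter is pushed round: 14 mm in diameter, 130 mm from the axis, tops 123.5 mm and feet 78.5 mm above the bench. They stand midway between the bays, at 45 (this one), 135, 225 and 315 degrees plus the platter's joint value, anticlockwise from +x of the carousel frame.
- bay_mid (a point): Middle of the empty bay, on the platter's top, 95 mm from the platter's axis; it turns with the platter, its y axis pointing outwards.
- deck_mid (a point): Middle of the loading deck's lane, on its top, 45 mm above the bench and 260 mm from the platter's axis; axes as the carousel's. The deck reaches from 160 to 360 mm from the axis. Two blue guide fences 25 mm high run along y, 100 mm apart inside, centred on this point, from 175 mm to 360 mm from the axis.
- gate (a joint): Slide of the gate in m: 0 fully shut, 0.108 fully open, with end stops. It moves with about 2 N of friction and stays where it is left; opening moves it towards -x of the carousel frame. The gate is an upright metal plate 112 mm wide, 4 mm thick, 168 mm from the platter's axis, across the deck's inner end, its top edge 91 mm above the bench. Starts shut or up to 12 mm open.
- gate_peg (a point): Top centre of the upright black peg on the gate's top edge, by which it is pushed: 14 mm in diameter, foot 91 mm and top 141 mm above the bench. With the gate shut it stands 30 mm to the +x side of the deck's middle line.
- carton_mid (a point): Centre of a brown cardboard carton with a strip of white tape, 72 x 72 mm, 56 mm high, about 0.25 kg, standing on the deck between the fences, outside the gate; the centre is 28 mm above the deck. Too wide for most grippers: push it with closed fingers on the face that looks away from the platter.

How it is judged (in metres and radians):
On the way, in this order (a step that is already met when the one before it is completed fails the run):
1. the gate is open and the empty bay stands at the loading deck, clicked in (value of joint gate above 0.085 m and value of joint platter between 3.0416 and 3.2416 rad), for 0.2 s.
2. the carton is in the empty bay, wholly on the platter, the bay still at the deck (horizontal distance between carton_mid and carousel below 0.115 m and horizontal distance between carton_mid and bay_mid below 0.035 m and height (world z) of carton_mid below 0.077 m and angle between carton_mid's own z axis and vertical below 0.1 rad and value of joint platter between 2.9916 and 3.2916 rad), for 0.2 s.
3. the platter has clicked in with the loaded bay at the hand-out lip (horizontal distance between carton_mid and carousel below 0.115 m and horizontal distance between carton_mid and bay_mid below 0.035 m and height (world z) of carton_mid below 0.077 m and angle between carton_mid's own z axis and vertical below 0.1 rad and value of joint platter between 4.6124 and 4.8124 rad), for 0.2 s.
At the end, for the whole second after the job is handed in: The carton stands upright on the platter in the bay that was empty, its centre within 115 mm of the platter's axis (no overhang) and 35 mm of the bay's middle; the platter is at rest within 0.1 rad of the click that points this bay at the hand-out lip (4.712); the gate is shut to within 8 mm (all of step 3 and value of joint gate below 0.008 m and velocity of joint platter between -0.05 and 0.05 rad/s and linear speed of carton below 0.02 m/s); the robot touches nothing.
It fails at once if another of the goods on the bench is shifted by more than 30 mm (distance of any of loose_tee, tape_roll, valve, bulb_box, cement_can, screwdriver, pipe_stub from where it was at the start of the episode above 0.03 m).
It also fails if it takes over 67 s, if anything falls off the work surface, if the arm or the gripper's body presses on something with over 40 N, if the wrist force passes 120 N, or if a joint passes its speed limit or range.

## Working session

There is one attempt and no reset: what is moved stays moved. The work goes in short steps, Python scripts to look and compute and a tool call to move; the robot and the scene stay as the last step left them, time stands still between calls to the robot, and variables do not carry over. Pictures are saved under pics/ and viewed, at most 10 in all, crops included, and the job is handed in when it is done.

Besides the shell and the picture viewer there is one more tool, called as name(argument=value, ...) on one line, values as JSON. apply_moves: Moves the arm, as the interface text tells. Its arguments: {"type":"object","properties":{"rows":{"type":"array","items":{"type":"object","properties":{"gripper":{"type":"number"},"linear":{"type":"array","items":{"type":"number"}},"spin":{"type":"number"}}}},"grip_force":{"type":"number"}},"required":["rows"]}

```bash
mkdir -p pics; ls; python3 - <<'E'
from plant import status,cams
import cv2
s=status.sense();print(s)
for n in("top","scene"):
    cv2.imwrite(f"pics/{n}0.png",cams.camera(n));i=cams.camera_info(n);print(n,i)
print(cams.camera_info("wrist"))
E
```

```text
pics
{'clock': 0.0, 'joint_pos': array([-7.88097577e+01,  2.83135740e+01,  7.71293414e+01, -1.17867527e-03,
        7.46279567e+01, -5.47049041e+00]), 'dq': array([ 0.00016826, -0.03885847,  0.0402099 ,  0.00068429, -0.0714405 ,
        0.01822226]), 'effort': array([-1.86323421e-03, -8.82165384e+01, -3.83872175e+01, -2.59379221e-04,
        9.90546512e-03,  5.08516348e-05]), 'position': array([ 0.17912619, -0.59838696,  0.2307014 ]), 'eef_rot': array([[ 9.58017656e-01,  2.86709091e-01, -2.59510542e-04],
       [ 2.86709192e-01, -9.58016898e-01,  1.20958550e-03],
       [ 9.81836759e-05, -1.23320833e-03, -9.99999235e-01]]), 'contact_force': array([-0.73322874, -0.46663124,  0.21185243]), 'ft_torque': array([ 0.00499617,  0.00551172, -0.0619052 ]), 'gripper_force': 0.0, 'grip_width': 0.08536252082346353}
top {'camera_matrix': array([[408.007306  ,   0.        , 318.88976277],
       [  0.        , 408.007306  , 194.81376508],
       [  0.        ,   0.        ,   1.        ]]), 'k1': -0.08885846285540563, 'world_to_cam': array([[ 4.61378451e-03, -9.99989211e-01,  5.39169433e-04,
     
[... 602 characters left out ...]
47633, -0.27252885],
       [-0.68545871, -0.37967468, -0.62128374,  1.32276316],
       [ 0.        ,  0.        ,  0.        ,  1.        ]])}
{'camera_matrix': array([[320.98734393,   0.        , 320.95637967],
       [  0.        , 320.98734393, 195.07886586],
       [  0.        ,   0.        ,   1.        ]]), 'k1': 0.0017843017928993133, 'hand_eye': array([[ 3.97942530e-05, -9.63181467e-01, -2.68852117e-01,
         6.78696826e-02],
       [ 9.99999999e-01,  4.00178450e-05,  4.64867577e-06,
         1.81340709e-04],
       [ 6.28136399e-06, -2.68852117e-01,  9.63181467e-01,
        -1.43741732e-01],
       [ 0.00000000e+00,  0.00000000e+00,  0.00000000e+00,
         1.00000000e+00]])}
```

View pics/top0.png

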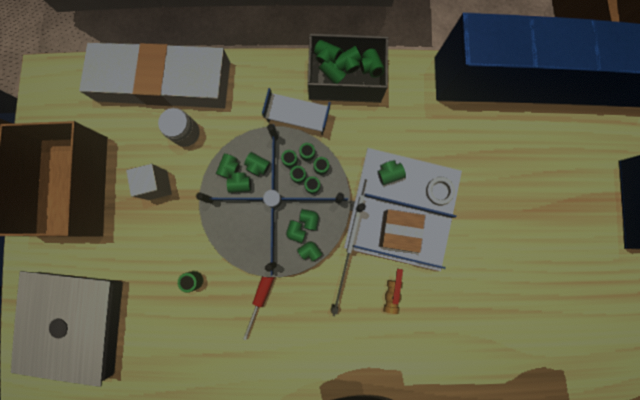

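View pics/scene0.png

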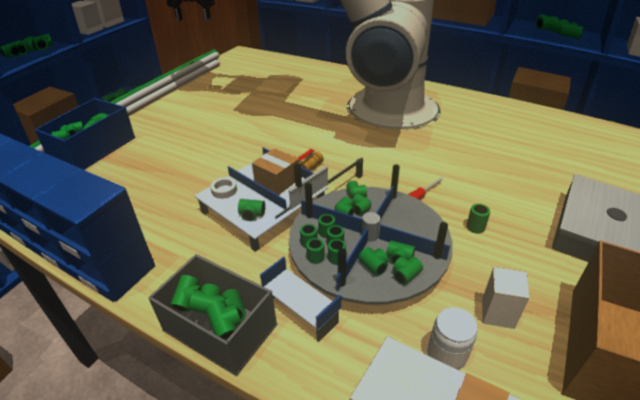

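The top view shows the platter hub at about (272,199). The lane with the carton (405,230) is to the right, its fences run from (362,195) to (455,215) and from (355,250) to (445,267), and the gate peg is near (361,208). The lip is at (298,112), and the empty bay is lower left. I'll zoom in to get accurate pixels.

```bash
cat > h.py <<'E'
import numpy as np,cv2
from plant import status,cams
def ray(n,px):
    i=cams.camera_info(n);K=i["camera_matrix"]
    d=np.array([[i["k1"],0,0,0]],float)[0]
    p=cv2.undistortPoints(np.array(px,float).reshape(-1,1,2),K,d).reshape(-1,2)
    if n=="wrist":
        s=status.sense();T=np.eye(4);T[:3,:3]=s["eef_rot"];T[:3,3]=s["position"];M=T@i["hand_eye"]
    else: M=np.linalg.inv(i["world_to_cam"])
    return M[:3,3],np.c_[p,np.ones(len(p))]@M[:3,:3].T
def plane(n,px,z):
    o,d=ray(n,px);return o+d*((z-o[2])/d[:,2])[:,None]
def proj(n,P):
    i=cams.camera_info(n);W=i["world_to_cam"];P=np.array(P,float).reshape(-1,3)
    return cv2.projectPoints(P,cv2.Rodrigues(W[:3,:3])[0],W[:3,3],i["camera_matrix"],np.array([i["k1"],0,0,0.]))[0].reshape(-1,2)
E
python3 - <<'E'
from h import *
im=cv2.imread("pics/top0.png")
c=im[100:330,190:470];c=cv2.resize(c,None,fx=2.5,fy=2.5,interpolation=cv2.INTER_CUBIC)
cv2.imwrite("pics/crop0.png",cv2.convertScaleAbs(c,alpha=1.4,beta=15))
# platter grey contour
hsv=cv2.cvtColor(im,cv2.COLOR_BGR2HSV)
m=((hsv[...,1]<60)&(hsv[...,2]>60)&(hsv[...,2]<150)).astype(np.uint8)
b=cv2.inRange(hsv,(105,90,30),(130,255,255))
n,l,s,ce=cv2.connectedComponentsWithStats(b)
for k in range(1,n):
    if s[k,4]>25 and 190<ce[k][0]<480 and 80<ce[k][1]<300:
        p=np.argwhere(l==k)[:,::-1];print(s[k],ce[k],cv2.boxPoints(cv2.minAreaRect(p.astype(np.float32))).round(1).tolist())
E
```

```text
[263  89   7  24  35] [266.05714286 100.2       ] [[262.29998779296875, 111.80000305175781], [268.29998779296875, 88.80000305175781], [269.70001220703125, 89.19999694824219], [263.70001220703125, 112.19999694824219]]
[323 106   6  22  28] [325.60714286 117.        ] [[322.5, 126.9000015258789], [327.79998779296875, 105.9000015258789], [328.8999938964844, 106.19999694824219], [323.70001220703125, 127.19999694824219]]
[272 137   3  52  85] [272.70588235 165.43529412] [[271.3999938964844, 188.0], [272.5, 137.0], [274.1000061035156, 137.0], [273.0, 188.0]]
[366 194  89  23 152] [409.92105263 205.21052632] [[365.70001220703125, 195.39999389648438], [366.1000061035156, 193.6999969482422], [454.20001220703125, 215.10000610351562], [453.79998779296875, 216.6999969482422]]
[211 198  51   2 101] [236.24752475 198.4950495 ] [[211.0, 198.0], [261.0, 198.0], [261.0, 199.0], [211.0, 199.0]]
[281 198  54   2  85] [303.67058824 198.62352941] [[281.0, 199.0], [281.0, 198.0], [334.0, 198.0], [334.0, 199.0]]
[271 208   3  54  93] [271.66666667 237.16129032] [[270.1000061035156, 261.0], [271.5, 208.0], [273.3999938964844, 208.0], [272.0, 261.0]]
[370 250  53  13  56] [396.33928571 256.07142857] [[369.8999938964844, 250.3000030517578], [370.20001220703125, 249.3000030517578], [422.1000061035156, 261.70001220703125], [421.79998779296875, 262.70001220703125]]
```

View pics/crop0.png

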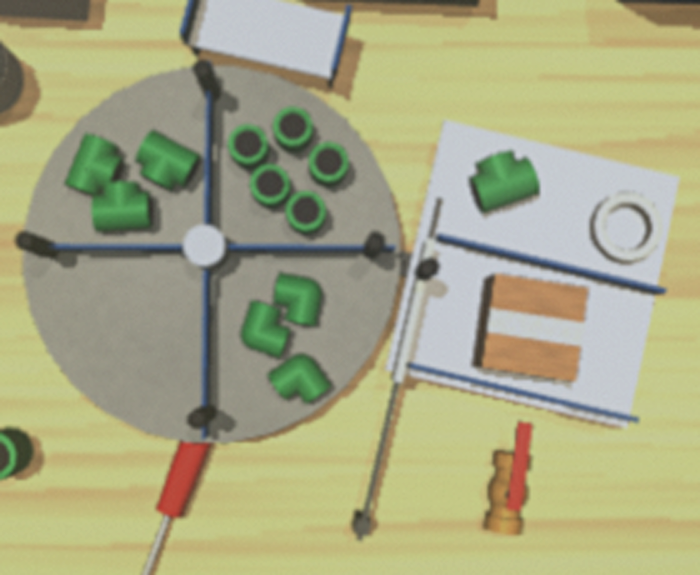

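```bash
python3 - <<'E'
from h import *
# divider lines, z=.0785
A=plane("top",[[272.7,165.4],[271.67,237.16],[236.25,198.5],[303.7,198.6]],.0785)
a,b,c,d=[p[:2] for p in A]
t=np.linalg.solve(np.c_[b-a,-(d-c)],c-a);ax=a+(b-a)*t[0]
print("axis",ax,"div ang",np.degrees([np.arctan2(*(a-b)[::-1]),np.arctan2(*(c-d)[::-1])]))
F=plane("top",[[366,194.5],[454,215.9],[370,249.8],[422,262.2]],.070)
f=lambda p,q:np.degrees(np.arctan2(*(q-p)[:2][::-1]))+90
print("yaw",f(F[0],F[1]),f(F[2],F[3]))
def car(P,yaw):
    r=np.radians(yaw);R=np.array([[np.cos(r),-np.sin(r)],[np.sin(r),np.cos(r)]]);return (np.array(P)[:,:2]-ax)@R
y=f(F[0],F[1]);print("fence in car",car(F,y))
pk=lambda x,y:(190+x/2.5,100+y/2.5)
print("pins z.1235",car(plane("top",[pk(204,70),pk(375,243),pk(200,418),pk(24,240)],.1235),y))
print("peg",car(plane("top",[pk(428,265)],.141),y), "lip cheeks",car(plane("top",[pk(185,35),pk(333,78)],.06),y))
print("carton top",car(plane("top",[pk(495,274),pk(588,287),pk(578,382),pk(482,367)],.101),y))
E
```

```text
axis [0.60007015 0.18196437] div ang [ 0.1174122  90.19352483]
yaw -13.448372410286922 -13.308226125745335
fence in car [[ 0.05201464 -0.17589232]
 [ 0.05201464 -0.35482349]
 [-0.05124536 -0.20789748]
 [-0.05099046 -0.31210716]]
pins z.1235 [[ 0.12499805  0.02819818]
 [ 0.02884346 -0.12600309]
 [-0.12449065 -0.03290685]
 [-0.0303269   0.12566948]]
peg [[ 0.02054819 -0.16594748]] lip cheeks [[ 0.16499223  0.06218445]
 [ 0.15838307 -0.06365825]]
carton top [[ 0.02992788 -0.21998844]
 [ 0.03699814 -0.29087015]
 [-0.03435165 -0.29878776]
 [-0.0402677  -0.22596708]]
```

Axis (0.600, 0.182), yaw -13.4°. The fences come out at ±51 mm and the pins at r≈128, both consistent with the given sizes. The platter is at about 1.02 rad and the gate about 9 mm open. I'll go to the gate peg now with tool yaw 76.6°, so tool y equals carousel x.

apply_moves(rows=[{"gripper":50,"linear":[0,0,0],"spin":-8.55},{"gripper":50,"linear":[0,0,0],"spin":-8.55},{"gripper":50,"linear":[0,0,0],"spin":-8.55},{"gripper":50,"linear":[0,0,0],"spin":-8.55},{"gripper":50,"linear":[0,0,0],"spin":-8.55},{"gripper":50,"linear":[0,0,0],"spin":-8.55},{"gripper":50,"linear":[0,0,0],"spin":-8.55},{"gripper":50,"linear":[38,14,0],"spin":0},{"gripper":50,"linear":[38,14,0],"spin":0},{"gripper":50,"linear":[38,14,0],"spin":0},{"gripper":50,"linear":[38,14,0],"spin":0},{"gripper":50,"linear":[38,14,0],"spin":0}])

```text
clock: 1.3
position: [0.2921, -0.4288, 0.2311]
eef_rot: [[0.234, 0.972, -0.0], [0.972, -0.234, 0.0], [0.0, -0.0, -1.0]]
contact_force: [1.5, 0.2, 0.9]
grip_width: 0.0498
gripper_force: 0.0
```

apply_moves(rows=[{"gripper":50,"linear":[38,14,0],"spin":0},{"gripper":50,"linear":[38,14,0],"spin":0},{"gripper":50,"linear":[38,14,0],"spin":0},{"gripper":50,"linear":[38,14,0],"spin":0},{"gripper":50,"linear":[38,14,0],"spin":0},{"gripper":50,"linear":[38,14,0],"spin":0},{"gripper":50,"linear":[38,14,0],"spin":0},{"gripper":50,"linear":[38,14,0],"spin":0},{"gripper":50,"linear":[38,14,0],"spin":0},{"gripper":50,"linear":[38,14,0],"spin":0},{"gripper":50,"linear":[38,14,0],"spin":0},{"gripper":50,"linear":[38,14,0],"spin":0}])

```text
clock: 2.5
position: [0.5618, -0.0244, 0.2311]
eef_rot: [[0.233, 0.972, -0.0], [0.972, -0.233, 0.0], [-0.0, -0.0, -1.0]]
contact_force: [0.1, -0.5, 0.4]
grip_width: 0.0494
gripper_force: 0.0
```

```bash
cat >> h.py <<'E'
AX=np.array([.600,.182]);r_=np.radians(-13.4);RC=np.array([[np.cos(r_),-np.sin(r_)],[np.sin(r_),np.cos(r_)]])
def car(P): return (np.array(P).reshape(-1,np.shape(P)[-1])[:,:2]-AX)@RC
def world(c): return AX+RC@np.array(c)
def to(c,z,yaw=None):
    "tool shift (mm) to reach carousel xy c and height z; yaw error"
    s=status.sense();R=s["eef_rot"];t=np.r_[world(c),z]-s["position"]
    y=np.degrees(np.arctan2(R[1,0],R[0,0]))
    if yaw is not None:   # shift in the axes after the spin
        a=np.radians(yaw);R=np.array([[np.cos(a),np.sin(a),0],[np.sin(a),-np.cos(a),0],[0,0,-1]])
    print("t",round(s["clock"],2),"car",car(s["position"]).round(4),"z",s["position"][2].round(4),"yaw",y.round(2),"F",s["contact_force"].round(1),"grip",s["grip_width"].round(4))
    print("shift mm",(R.T@t*1000).round(1),"spin",None if yaw is None else round((y-yaw+180)%360-180,2))
E
python3 - <<'E'
from h import *
to([.0205,-.168],.103,76.6)
cv2.imwrite("pics/w1.png",cams.camera("wrist"))
t=cams.camera("scene")
# triangulate rail end post from initial views
o1,d1=ray("top",[[334.8,309]]);o2,d2=ray("scene",[[361,162]])
A=np.c_[d1[0],-d2[0]];k=np.linalg.lstsq(A,o2-o1,rcond=None)[0];print("rail end",o1+d1[0]*k[0],o2+d2[0]*k[1])
E
```

```text
Traceback (most recent call last):
  File "h.py", line 25, in to
    print("t",round(s["clock"],2),"car",car(s["position"]).round(4),"z",s["position"][2].round(4),"yaw",y.round(2),"F",s["contact_force"].round(1),"grip",s["grip_width"].round(4))
                                                                                                                                                          ^^^^^^^^^^^^^^^^^^^^^
AttributeError: 'float' object has no attribute 'round'
```

```bash
sed -i 's/s\["grip_width"\].round(4)/round(s["grip_width"],4)/' h.py
python3 - <<'E'
from h import *
to([.0205,-.168],.103,76.6)
cv2.imwrite("pics/w1.png",cams.camera("wrist"))
o1,d1=ray("top",[[334.8,309]]);o2,d2=ray("scene",[[361,162]])
A=np.c_[d1[0],-d2[0]];k=np.linalg.lstsq(A,o2-o1,rcond=None)[0];print("rail end",o1+d1[0]*k[0],o2+d2[0]*k[1])
E
```

```text
t 2.5 car [[ 0.0107 -0.2097]] z 0.2311 yaw 76.52 F [ 0.1 -0.5  0.4] grip 0.0494
shift mm [ 41.7   9.8 128.1] spin -0.08
rail end [0.38392003 0.05873261 0.04311301] [0.38117407 0.06473775 0.0433432 ]
```

View pics/w1.png

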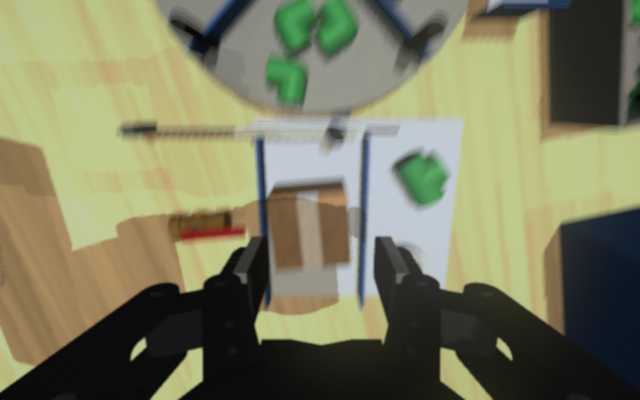

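The wrist view shows the peg top at about (335,142), and the platter has settled with its dividers at ±45° to the deck, so q≈1.571. The carton is in its lane and the rail is low (43 mm).

```bash
python3 - <<'E'
from h import *
im=cv2.imread("pics/w1.png");g=im[105:165,310:360].max(2);m=(g<60).astype(np.uint8)
n,l,s,c=cv2.connectedComponentsWithStats(m);print([(s[k].tolist(),(c[k]+[310,105]).round(1).tolist()) for k in range(1,n) if s[k,4]>20])
print("peg",car(plane("wrist",[[333,143],[335,140]],.141)), "pins",car(plane("wrist",[[190,30],[423,42]],.1235)))
E
```

```text
[]
peg [[ 0.02125451 -0.16311941]
 [ 0.02267686 -0.1609682 ]] pins [[-0.08056508 -0.08529781]
 [ 0.0858125  -0.09303728]]
```

apply_moves(rows=[{"gripper":50,"linear":[22,5.5,0],"spin":0},{"gripper":50,"linear":[20.5,5.5,0],"spin":0},{"gripper":50,"linear":[0,0,32],"spin":0},{"gripper":50,"linear":[0,0,32],"spin":0},{"gripper":50,"linear":[0,0,32],"spin":0},{"gripper":50,"linear":[0,0,32],"spin":0},{"gripper":0,"linear":[0,0,0],"spin":0},{"gripper":0,"linear":[0,0,0],"spin":0},{"gripper":0,"linear":[0,0,0],"spin":0},{"gripper":0,"linear":[0,0,0],"spin":0}], grip_force=25)

```text
clock: 3.55
position: [0.5825, 0.0126, 0.1045]
eef_rot: [[0.233, 0.972, 0.002], [0.972, -0.233, -0.0], [0.0, 0.002, -1.0]]
contact_force: [0.7, -0.1, -2.1]
grip_width: 0.0133
gripper_force: 25.3
```

```bash
python3 - <<'E'
from h import *
to([-.078,-.168],.103,76.6)
E
```

```text
t 3.55 car [[ 0.0223 -0.1689]] z 0.1045 yaw 76.51 F [ 0.7 -0.1 -2.1] grip 0.0133
shift mm [   0.9 -100.3    1.5] spin -0.09
```

apply_moves(rows=[{"gripper":0,"linear":[0,-10,0],"spin":0},{"gripper":0,"linear":[0,-15,0],"spin":0},{"gripper":0,"linear":[0,-15,0],"spin":0},{"gripper":0,"linear":[0,-15,0],"spin":0},{"gripper":0,"linear":[0,-15,0],"spin":0},{"gripper":0,"linear":[0,-15,0],"spin":0},{"gripper":0,"linear":[0,-10,0],"spin":0},{"gripper":0,"linear":[0,-5,0],"spin":0},{"gripper":0,"linear":[0,0,0],"spin":0},{"gripper":0,"linear":[0,0,0],"spin":0}])

```text
clock: 4.55
position: [0.4859, 0.0356, 0.1045]
eef_rot: [[0.233, 0.972, 0.004], [0.972, -0.233, -0.001], [0.0, 0.004, -1.0]]
contact_force: [4.9, -6.4, 4.1]
grip_width: 0.0133
gripper_force: 26.5
```

```bash
python3 - <<'E'
from h import *
to([-.078,-.168],.103)
to([-.0919,.0919],.180,121.6)
E
```

```text
t 4.55 car [[-0.0771 -0.1689]] z 0.1045 yaw 76.52 F [ 4.9 -6.4  4.1] grip 0.0133
shift mm [ 0.9 -0.9  1.5] spin None
t 4.55 car [[-0.0771 -0.1689]] z 0.1045 yaw 76.52 F [ 4.9 -6.4  4.1] grip 0.0133
shift mm [194.9 173.9 -75.5] spin -45.08
```

apply_moves(rows=[{"gripper":45,"linear":[0,0,0],"spin":0},{"gripper":45,"linear":[0,0,0],"spin":0},{"gripper":45,"linear":[0,0,0],"spin":0},{"gripper":45,"linear":[0,0,-25],"spin":0},{"gripper":45,"linear":[0,0,-25],"spin":0},{"gripper":45,"linear":[0,0,-25],"spin":0},{"gripper":45,"linear":[0,0,0],"spin":-7.5},{"gripper":45,"linear":[0,0,0],"spin":-7.5},{"gripper":45,"linear":[0,0,0],"spin":-7.5},{"gripper":45,"linear":[0,0,0],"spin":-7.5},{"gripper":45,"linear":[0,0,0],"spin":-7.5},{"gripper":45,"linear":[0,0,0],"spin":-7.5}])

```text
clock: 5.75
position: [0.4844, 0.0361, 0.1783]
eef_rot: [[-0.527, 0.85, -0.0], [0.85, 0.527, 0.0], [0.0, -0.0, -1.0]]
contact_force: [0.0, 0.6, 0.7]
grip_width: 0.0451
gripper_force: 0.0
```

apply_moves(rows=[{"gripper":45,"linear":[28,25,0],"spin":0},{"gripper":45,"linear":[28,25,0],"spin":0},{"gripper":45,"linear":[28,25,0],"spin":0},{"gripper":45,"linear":[28,25,0],"spin":0},{"gripper":45,"linear":[28,25,0],"spin":0},{"gripper":45,"linear":[28,25,0],"spin":0},{"gripper":45,"linear":[27,24,0],"spin":0},{"gripper":45,"linear":[0,0,0],"spin":0}])

```text
clock: 6.55
position: [0.5313, 0.297, 0.1781]
eef_rot: [[-0.525, 0.851, 0.001], [0.851, 0.525, 0.001], [0.001, 0.001, -1.0]]
contact_force: [-0.0, -0.2, 0.3]
grip_width: 0.0449
gripper_force: 0.0
```

```bash
python3 - <<'E'
from h import *
to([-.0919,.0919],.088,121.6)
im=cams.camera("wrist");cv2.imwrite("pics/w2.png",im);cv2.imwrite("pics/s2.png",cams.camera("scene"))
E
```

```text
t 6.55 car [[-0.0935  0.096 ]] z 0.1781 yaw 121.68 F [-0.  -0.2  0.3] grip 0.0449
shift mm [-4.  -1.7 90.1] spin 0.08
```

View pics/w2.png

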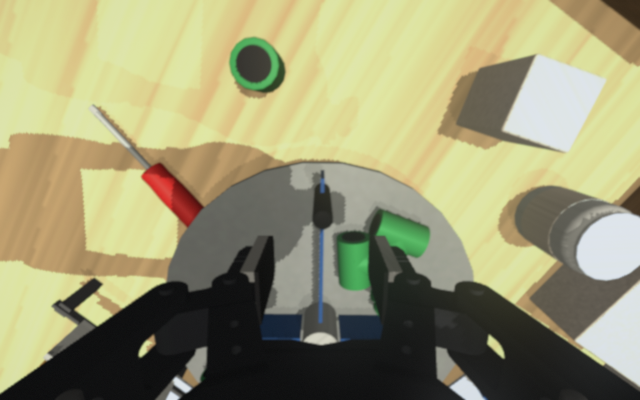

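The pin is centred laterally between the fingers, with its top at about (322,222). I'll check the radial position numerically.

```bash
python3 - <<'E'
from h import *
c=car(plane("wrist",[[322,220],[322,224]],.1235));print(c,np.linalg.norm(c,axis=1),np.degrees(np.arctan2(c[:,1],c[:,0])))
E
```

```text
[[-0.09006716  0.08974417]
 [-0.08809201  0.08777247]] [0.12714602 0.12435517] [135.10291751 135.10410681]
```

apply_moves(rows=[{"gripper":45,"linear":[-3.5,-1.5,30],"spin":0},{"gripper":45,"linear":[0,0,30],"spin":0},{"gripper":45,"linear":[0,0,30],"spin":0},{"gripper":0,"linear":[0,0,0],"spin":0},{"gripper":0,"linear":[0,0,0],"spin":0},{"gripper":0,"linear":[0,0,0],"spin":0},{"gripper":0,"linear":[0,0,0],"spin":0},{"gripper":0,"linear":[-0.5,-11.3,0],"spin":-5},{"gripper":0,"linear":[-0.5,-11.3,0],"spin":-5},{"gripper":0,"linear":[-0.5,-11.3,0],"spin":-5},{"gripper":0,"linear":[0,0,0],"spin":0}])

```text
clock: 7.75
position: [0.5064, 0.2669, 0.0893]
eef_rot: [[-0.728, 0.686, 0.003], [0.686, 0.728, -0.0], [-0.003, 0.002, -1.0]]
contact_force: [12.4, -6.3, -16.5]
grip_width: 0.0133
gripper_force: 25.3
```

```bash
python3 - <<'E'
from h import *
to([.13*np.cos(np.radians(150)),.13*np.sin(np.radians(150))],.088,136.6)
E
```

```text
t 7.75 car [[-0.1107  0.0609]] z 0.0893 yaw 136.71 F [ 12.4  -6.3 -16.5] grip 0.0133
shift mm [3.6 2.6 1.3] spin 0.11
```

apply_moves(rows=[{"gripper":0,"linear":[0.8,-11.2,0],"spin":-5},{"gripper":0,"linear":[0.8,-11.2,0],"spin":-5},{"gripper":0,"linear":[0.8,-11.2,0],"spin":-5},{"gripper":0,"linear":[0.8,-11.2,0],"spin":-5},{"gripper":0,"linear":[0.8,-11.2,0],"spin":-5},{"gripper":0,"linear":[0.8,-11.2,0],"spin":-5},{"gripper":0,"linear":[0.8,-11.2,0],"spin":-5},{"gripper":0,"linear":[0.8,-11.2,0],"spin":-5},{"gripper":0,"linear":[0.8,-11.2,0],"spin":-5},{"gripper":0,"linear":[0.8,-11.2,0],"spin":-5},{"gripper":0,"linear":[0.8,-11.2,0],"spin":-5},{"gripper":0,"linear":[0.8,-11.2,0],"spin":-5}])

```text
clock: 8.95
position: [0.4695, 0.1482, 0.0911]
eef_rot: [[-0.958, -0.287, 0.017], [-0.287, 0.958, 0.003], [-0.017, -0.002, -1.0]]
contact_force: [33.7, 8.1, -6.9]
grip_width: 0.0131
gripper_force: 25.3
```

```bash
python3 - <<'E'
from h import *
p=car(status.sense()["position"])[0];print(np.linalg.norm(p),np.degrees(np.arctan2(p[1],p[0]))%360)
to([-.0919,-.0919],.088,211.6)
E
```

```text
0.13479375071463096 207.92192202404271
t 8.95 car [[-0.1191 -0.0631]] z 0.0911 yaw -163.3 F [33.7  8.1 -6.9] grip 0.0131
shift mm [  1.1 -39.6   3.1] spin -14.9
```

apply_moves(rows=[{"gripper":0,"linear":[-2,-12,0],"spin":-5},{"gripper":0,"linear":[-2,-13,0],"spin":-5},{"gripper":0,"linear":[-1,-13,0],"spin":-5},{"gripper":0,"linear":[0,0,0],"spin":0}])

```text
clock: 9.35
position: [0.4839, 0.1132, 0.091]
eef_rot: [[-0.851, -0.525, 0.008], [-0.525, 0.851, 0.001], [-0.008, -0.003, -1.0]]
contact_force: [3.7, 2.9, 23.2]
grip_width: 0.0132
gripper_force: 28.3
```

```bash
python3 - <<'E'
from h import *
p=car(status.sense()["position"])[0];print(np.linalg.norm(p),np.degrees(np.arctan2(p[1],p[0]))%360)
to([-.0919,-.0919],.088,211.6)
E
```

```text
0.13490937035582712 224.04086608194083
t 9.35 car [[-0.097  -0.0938]] z 0.091 yaw -148.35 F [ 3.7  2.9 23.2] grip 0.0132
shift mm [-4.9 -2.3  3. ] spin 0.05
```

apply_moves(rows=[{"gripper":40,"linear":[0,0,0],"spin":0},{"gripper":40,"linear":[0,0,0],"spin":0},{"gripper":40,"linear":[0,0,0],"spin":0},{"gripper":40,"linear":[0,0,-30],"spin":0},{"gripper":40,"linear":[0,0,-35],"spin":0},{"gripper":20,"linear":[0,0,-35],"spin":0},{"gripper":20,"linear":[0,0,0],"spin":8.44},{"gripper":20,"linear":[0,0,0],"spin":8.44},{"gripper":20,"linear":[0,0,0],"spin":8.44},{"gripper":20,"linear":[0,0,0],"spin":8.44},{"gripper":20,"linear":[0,0,0],"spin":8.44},{"gripper":20,"linear":[0,0,0],"spin":8.44}])

```text
clock: 10.55
position: [0.4797, 0.1139, 0.1884]
eef_rot: [[-0.943, 0.333, -0.0], [0.333, 0.943, 0.0], [0.0, 0.0, -1.0]]
contact_force: [-0.2, 0.3, -0.4]
grip_width: 0.0201
gripper_force: 0.0
```

apply_moves(rows=[{"gripper":20,"linear":[0,0,0],"spin":8.44},{"gripper":20,"linear":[0,0,0],"spin":8.44},{"gripper":20,"linear":[0,0,0],"spin":8.44},{"gripper":20,"linear":[0,0,0],"spin":8.44},{"gripper":20,"linear":[0,0,0],"spin":8.44},{"gripper":20,"linear":[0,0,0],"spin":8.44},{"gripper":20,"linear":[0,0,0],"spin":8.44},{"gripper":20,"linear":[0,0,0],"spin":8.44},{"gripper":20,"linear":[0,0,0],"spin":8.44},{"gripper":20,"linear":[0,0,0],"spin":8.44}])

```text
clock: 11.55
position: [0.4796, 0.1139, 0.1884]
eef_rot: [[0.24, 0.971, -0.0], [0.971, -0.24, 0.0], [0.0, -0.0, -1.0]]
contact_force: [-0.9, -0.4, 0.1]
grip_width: 0.0198
gripper_force: 0.0
```

```bash
python3 - <<'E'
from h import *
to([-.002,-.335],.18,76.6)
E
```

```text
t 11.55 car [[-0.1013 -0.0942]] z 0.1884 yaw 76.14 F [-0.9 -0.4  0.1] grip 0.0198
shift mm [-240.8   99.3    8.4] spin -0.46
```

apply_moves(rows=[{"gripper":20,"linear":[0,0,0],"spin":-0.46},{"gripper":20,"linear":[-30,12.4,0],"spin":0},{"gripper":20,"linear":[-30,12.4,0],"spin":0},{"gripper":20,"linear":[-30,12.4,0],"spin":0},{"gripper":20,"linear":[-30,12.4,0],"spin":0},{"gripper":20,"linear":[-30,12.4,0],"spin":0},{"gripper":20,"linear":[-30,12.4,0],"spin":0},{"gripper":20,"linear":[-30,12.4,0],"spin":0},{"gripper":20,"linear":[-30,12.4,0],"spin":0},{"gripper":20,"linear":[0,0,0],"spin":0}])

```text
clock: 12.55
position: [0.5229, -0.1458, 0.1883]
eef_rot: [[0.223, 0.975, 0.001], [0.975, -0.223, -0.001], [-0.001, 0.001, -1.0]]
contact_force: [-0.0, 0.8, 0.5]
grip_width: 0.0201
gripper_force: 0.0
```

```bash
python3 - <<'E'
from h import *
to([-.002,-.33],.070,76.6)
im=cams.camera("wrist");cv2.imwrite("pics/w3.png",im)
E
```

```text
t 12.55 car [[ 0.001  -0.3367]] z 0.1883 yaw 77.12 F [-0.   0.8  0.5] grip 0.0201
shift mm [  6.7  -3.  118.3] spin 0.52
```

View pics/w3.png

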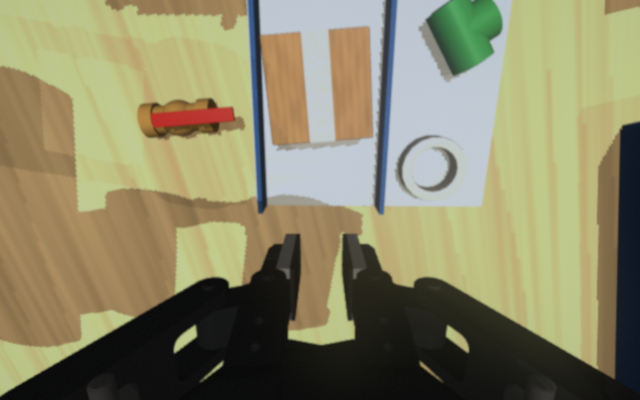

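The carton's near top edge runs from (275,145) to (372,138). It is turned slightly, stands free of both fences, and the fingers are behind it. I'll measure it and check the platter and gate in the top view.

```bash
python3 - <<'E'
from h import *
print("edge",car(plane("wrist",[[275,145],[372,138],[262,36],[368,27]],.101)))
im=cams.camera("top");c=cv2.resize(im[100:330,190:470],None,fx=2.5,fy=2.5);cv2.imwrite("pics/t3.png",cv2.convertScaleAbs(c,alpha=1.4,beta=15))
E
```

```text
edge [[-0.03327949 -0.29486651]
 [ 0.03588916 -0.28931079]
 [-0.03967377 -0.2238065 ]
 [ 0.02958974 -0.217857  ]]
```

View pics/t3.png

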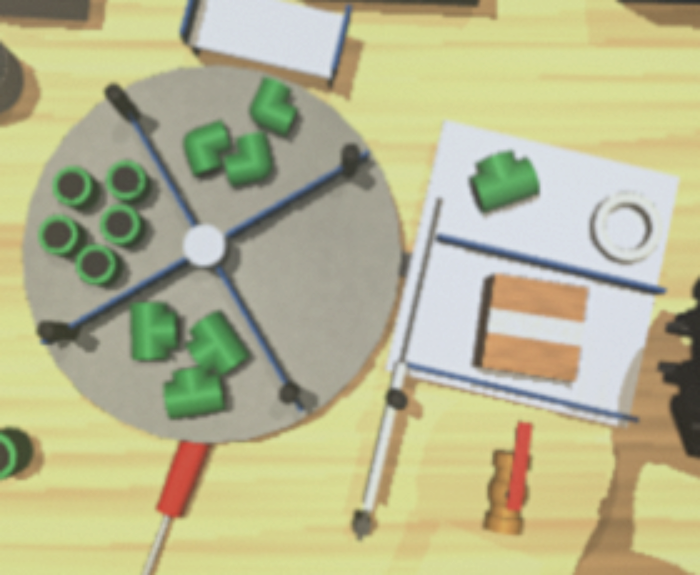

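apply_moves(rows=[{"gripper":20,"linear":[0,-3,0],"spin":0.5},{"gripper":20,"linear":[0,0,40],"spin":0},{"gripper":20,"linear":[0,0,40],"spin":0},{"gripper":20,"linear":[0,0,38],"spin":0},{"gripper":20,"linear":[7,0,0],"spin":0},{"gripper":20,"linear":[10,0,0],"spin":0},{"gripper":20,"linear":[8,0,0],"spin":0},{"gripper":20,"linear":[8,0,0],"spin":0},{"gripper":20,"linear":[8,0,0],"spin":0},{"gripper":20,"linear":[10,0,0],"spin":0},{"gripper":20,"linear":[12,0,0],"spin":0},{"gripper":20,"linear":[12,0,0],"spin":0}])

```text
clock: 13.85
position: [0.5372, -0.068, 0.0705]
eef_rot: [[0.235, 0.972, 0.0], [0.972, -0.235, -0.0], [0.0, 0.0, -1.0]]
contact_force: [0.2, -3.1, 3.1]
grip_width: 0.0201
gripper_force: 1.5
```

apply_moves(rows=[{"gripper":20,"linear":[12,0,0],"spin":0},{"gripper":20,"linear":[12,0,0],"spin":0},{"gripper":20,"linear":[12,0,0],"spin":0},{"gripper":20,"linear":[12,0,0],"spin":0},{"gripper":20,"linear":[10,0,0],"spin":0},{"gripper":20,"linear":[8,0,0],"spin":0},{"gripper":20,"linear":[0,0,0],"spin":0}])

```text
clock: 14.55
position: [0.5524, -0.0036, 0.0701]
eef_rot: [[0.234, 0.972, -0.0], [0.972, -0.234, 0.0], [0.0, -0.0, -1.0]]
contact_force: [0.2, 0.1, -0.1]
grip_width: 0.02
gripper_force: 0.0
```

```bash
python3 - <<'E'
from h import *
to([-.002,-.145],.070,76.6)
cv2.imwrite("pics/w4.png",cams.camera("wrist"))
E
```

```text
t 14.55 car [[-0.0032 -0.1916]] z 0.0701 yaw 76.48 F [ 0.2  0.1 -0.1] grip 0.02
shift mm [46.6  1.2  0.1] spin -0.12
```

View pics/w4.png

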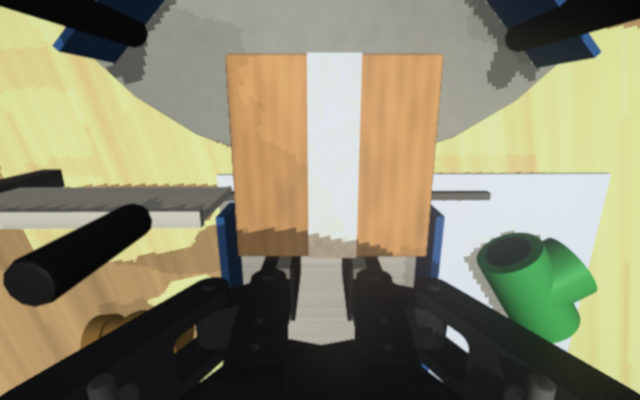

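The carton is square in the lane, with its rear top edge at row ~255 and front edge at row ~55. From the linkage pixels I get about 15 mm clearance to the peg at x=-78. I'll compute the remaining travel.

```bash
python3 - <<'E'
from h import *
p=car(plane("wrist",[[226,55],[442,55],[238,255],[430,256]],.101));print(p,p.mean(0))
E
```

```text
[[-0.03399084 -0.10851387]
 [ 0.03629718 -0.1086722 ]
 [-0.03519775 -0.17980719]
 [ 0.03879279 -0.18037574]] [ 0.00147534 -0.14434225]
```

apply_moves(rows=[{"gripper":20,"linear":[0,2,-3],"spin":0},{"gripper":20,"linear":[6,0,0],"spin":0},{"gripper":20,"linear":[6,0,0],"spin":0},{"gripper":20,"linear":[6,0,0],"spin":0},{"gripper":20,"linear":[6,0,0],"spin":0},{"gripper":20,"linear":[6,0,0],"spin":0},{"gripper":20,"linear":[6,0,0],"spin":0},{"gripper":20,"linear":[5,0,0],"spin":0},{"gripper":20,"linear":[5,0,0],"spin":0},{"gripper":20,"linear":[4,0,0],"spin":0},{"gripper":20,"linear":[0,0,0],"spin":0},{"gripper":20,"linear":[0,0,0],"spin":0}])

```text
clock: 15.8
position: [0.5661, 0.0434, 0.0733]
eef_rot: [[0.234, 0.972, 0.0], [0.972, -0.234, 0.0], [0.0, 0.0, -1.0]]
contact_force: [-0.7, 0.5, -0.5]
grip_width: 0.0203
gripper_force: 0.0
```

```bash
python3 - <<'E'
from h import *
to([-.002,-.145],.070,76.6)
cv2.imwrite("pics/w5.png",cams.camera("wrist"))
E
```

```text
t 15.8 car [[-0.0009 -0.1426]] z 0.0733 yaw 76.44 F [-0.7  0.5 -0.5] grip 0.0203
shift mm [-2.4 -1.1  3.3] spin -0.16
```

View pics/w5.png

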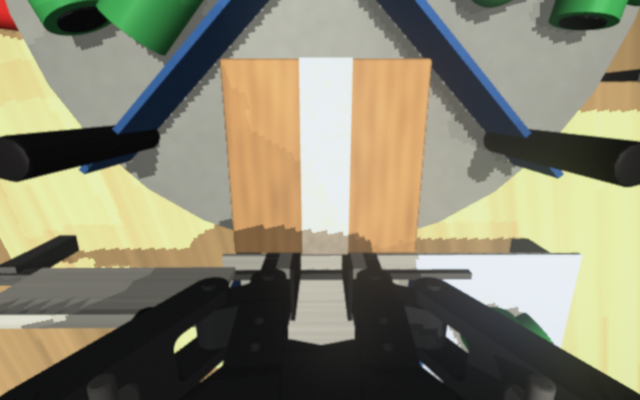

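The carton stands in the bay between the dividers, its front edge at row 60 and rear at row 252. I'll check its centre, with the pins as a reference for the axis.

```bash
python3 - <<'E'
from h import *
p=car(plane("wrist",[[221,60],[431,60],[235,252],[415,252]],.0995));print(p,p.mean(0))
q=car(plane("wrist",[[14,160],[628,165]],.1235));print("pins",q,q.mean(0))
to([-.0015,-.25],.18,121.6)
to([-.0919,.0919],.19,121.6)
E
```

```text
[[-0.03468839 -0.05995171]
 [ 0.03674226 -0.06016213]
 [-0.03527754 -0.13128698]
 [ 0.03671628 -0.13150092]] [ 0.00087315 -0.09572543]
pins [[-0.09077401 -0.09011329]
 [ 0.08963186 -0.09212909]] [-0.00057108 -0.09112119]
t 15.85 car [[-0.0008 -0.1427]] z 0.0733 yaw 76.43 F [ 0.3 -0.6  0.4] grip 0.0197
shift mm [ -75.4  -76.3 -106.7] spin -45.17
t 15.85 car [[-0.0008 -0.1427]] z 0.0733 yaw 76.43 F [ 0.3 -0.6  0.4] grip 0.0197
shift mm [ 230.3  101.5 -116.7] spin -45.17
```

apply_moves(rows=[{"gripper":20,"linear":[-15,0,0],"spin":0},{"gripper":20,"linear":[0,0,-39],"spin":0},{"gripper":20,"linear":[0,0,-39],"spin":0},{"gripper":20,"linear":[0,0,-39],"spin":0},{"gripper":45,"linear":[0,0,0],"spin":-7.53},{"gripper":45,"linear":[0,0,0],"spin":-7.53},{"gripper":45,"linear":[0,0,0],"spin":-7.53},{"gripper":45,"linear":[0,0,0],"spin":-7.53},{"gripper":45,"linear":[0,0,0],"spin":-7.53},{"gripper":45,"linear":[0,0,0],"spin":-7.53}])

```text
clock: 16.85
position: [0.5622, 0.0278, 0.1902]
eef_rot: [[-0.528, 0.849, -0.0], [0.849, 0.528, -0.0], [0.0, -0.0, -1.0]]
contact_force: [0.1, 0.9, 0.2]
grip_width: 0.0448
gripper_force: 0.0
```

apply_moves(rows=[{"gripper":45,"linear":[30,14,0],"spin":0},{"gripper":45,"linear":[30,14,0],"spin":0},{"gripper":45,"linear":[30,14,0],"spin":0},{"gripper":45,"linear":[30,14,0],"spin":0},{"gripper":45,"linear":[30,14,0],"spin":0},{"gripper":45,"linear":[30,14,0],"spin":0},{"gripper":45,"linear":[30,14,0],"spin":0},{"gripper":45,"linear":[30,14,0],"spin":0},{"gripper":45,"linear":[0,0,0],"spin":0},{"gripper":45,"linear":[0,0,0],"spin":0}])

```text
clock: 17.85
position: [0.532, 0.2915, 0.1901]
eef_rot: [[-0.525, 0.851, -0.0], [0.851, 0.525, -0.0], [-0.0, -0.0, -1.0]]
contact_force: [-1.0, -0.2, 0.1]
grip_width: 0.045
gripper_force: 0.0
```

```bash
python3 - <<'E'
from h import *
to([-.0919,.0919],.089,121.6)
im=cams.camera("wrist");g=im[180:270,290:350].max(2)
n,l,s,c=cv2.connectedComponentsWithStats((g<50).astype(np.uint8));print([(s[k].tolist(),(c[k]+[290,180]).round(1).tolist()) for k in range(1,n) if s[k,4]>30])
cv2.imwrite("pics/w6.png",im)
E
```

```text
t 17.85 car [[-0.0915  0.0908]] z 0.1901 yaw 121.66 F [-1.  -0.2  0.1] grip 0.045
shift mm [  1.1   0.5 101.1] spin 0.06
[([28, 0, 16, 23, 221], [324.6, 190.8]), ([28, 25, 17, 10, 113], [325.4, 209.2])]
```

apply_moves(rows=[{"gripper":45,"linear":[1,0.5,34],"spin":0},{"gripper":45,"linear":[0,0,34],"spin":0},{"gripper":45,"linear":[0,0,33],"spin":0},{"gripper":0,"linear":[0,0,0],"spin":0},{"gripper":0,"linear":[0,0,0],"spin":0},{"gripper":0,"linear":[0,0,0],"spin":0},{"gripper":0,"linear":[0,0,0],"spin":0},{"gripper":0,"linear":[0,-5.7,0],"spin":-2.5},{"gripper":0,"linear":[0,-11.35,0],"spin":-5},{"gripper":0,"linear":[0,-11.35,0],"spin":-5},{"gripper":0,"linear":[0,-11.35,0],"spin":-5},{"gripper":0,"linear":[0,-11.35,0],"spin":-5}])

```text
clock: 19.1
position: [0.4964, 0.2591, 0.0906]
eef_rot: [[-0.812, 0.583, 0.006], [0.583, 0.812, 0.0], [-0.005, 0.004, -1.0]]
contact_force: [12.9, -3.5, -12.9]
grip_width: 0.0131
gripper_force: 25.9
```

```bash
python3 - <<'E'
from h import *
p=car(status.sense()["position"])[0];print(np.linalg.norm(p),np.degrees(np.arctan2(p[1],p[0]))%360)
to([-.0919,-.0919],.089,211.6)
E
```

```text
0.12911757891577927 156.74432168830148
t 19.1 car [[-0.1186  0.051 ]] z 0.0906 yaw 144.32 F [ 12.9  -3.5 -12.9] grip 0.0131
shift mm [  82.1 -119.9    1.6] spin -67.28
```

apply_moves(rows=[{"gripper":0,"linear":[0,-11.35,0],"spin":-5},{"gripper":0,"linear":[0,-11.35,0],"spin":-5},{"gripper":0,"linear":[0,-11.35,0],"spin":-5},{"gripper":0,"linear":[0,-11.35,0],"spin":-5},{"gripper":0,"linear":[0,-11.35,0],"spin":-5},{"gripper":0,"linear":[0,-11.35,0],"spin":-5},{"gripper":0,"linear":[0,-11.35,0],"spin":-5},{"gripper":0,"linear":[0,-11.35,0],"spin":-5},{"gripper":0,"linear":[0,-11.35,0],"spin":-5}])

```text
clock: 20.0
position: [0.4717, 0.1645, 0.0913]
eef_rot: [[-0.987, -0.162, 0.011], [-0.162, 0.987, 0.002], [-0.011, 0.0, -1.0]]
contact_force: [19.3, 1.8, -17.0]
grip_width: 0.0128
gripper_force: 25.5
```

```bash
python3 - <<'E'
from h import *
p=car(status.sense()["position"])[0];print(np.linalg.norm(p),np.degrees(np.arctan2(p[1],p[0]))%360)
to([-.0919,-.0919],.089,211.6)
E
```

```text
0.12948492046185034 201.16865567148406
t 20.0 car [[-0.1207 -0.0468]] z 0.0913 yaw -170.7 F [ 19.3   1.8 -17. ] grip 0.0128
shift mm [ 11.5 -52.3   2.3] spin -22.3
```

apply_moves(rows=[{"gripper":0,"linear":[-0.5,-11.35,0],"spin":-5},{"gripper":0,"linear":[-0.5,-11.35,0],"spin":-5},{"gripper":0,"linear":[-0.5,-11.35,0],"spin":-5},{"gripper":0,"linear":[-0.5,-11.35,0],"spin":-5},{"gripper":0,"linear":[0,-7.5,0],"spin":-2.3},{"gripper":0,"linear":[0,0,0],"spin":0},{"gripper":0,"linear":[0,0,0],"spin":0}])

```text
clock: 20.7
position: [0.489, 0.1156, 0.0914]
eef_rot: [[-0.854, -0.521, 0.009], [-0.521, 0.854, 0.002], [-0.009, -0.003, -1.0]]
contact_force: [14.7, 9.1, -13.7]
grip_width: 0.0131
gripper_force: 25.7
```

```bash
python3 - <<'E'
from h import *
p=car(status.sense()["position"])[0];print(np.linalg.norm(p),np.degrees(np.arctan2(p[1],p[0]))%360)
to([-.0919,-.0919],.089,211.6)
E
```

```text
0.12935938903352168 224.28312341708875
t 20.7 car [[-0.0926 -0.0903]] z 0.0914 yaw -148.63 F [ 14.7   9.1 -13.7] grip 0.0131
shift mm [ 0.6 -1.6  2.4] spin -0.23
```

apply_moves(rows=[{"gripper":40,"linear":[0,0,0],"spin":0},{"gripper":40,"linear":[0,0,0],"spin":0},{"gripper":40,"linear":[0,0,0],"spin":0},{"gripper":45,"linear":[0,0,-30],"spin":0},{"gripper":45,"linear":[0,0,-35],"spin":0},{"gripper":45,"linear":[0,0,-35],"spin":0},{"gripper":45,"linear":[0,0,0],"spin":8.45},{"gripper":45,"linear":[0,0,0],"spin":8.45},{"gripper":45,"linear":[0,0,0],"spin":8.45},{"gripper":45,"linear":[0,0,0],"spin":8.45},{"gripper":45,"linear":[0,0,0],"spin":8.45},{"gripper":45,"linear":[0,0,0],"spin":8.45}])

```text
clock: 21.9
position: [0.4844, 0.1149, 0.1897]
eef_rot: [[-0.942, 0.336, 0.0], [0.336, 0.942, 0.0], [-0.0, 0.0, -1.0]]
contact_force: [-1.3, 0.1, 0.3]
grip_width: 0.045
gripper_force: 0.0
```

apply_moves(rows=[{"gripper":45,"linear":[0,0,0],"spin":8.45},{"gripper":45,"linear":[0,0,0],"spin":8.45},{"gripper":45,"linear":[0,0,0],"spin":8.45},{"gripper":45,"linear":[0,0,0],"spin":8.45},{"gripper":45,"linear":[0,0,0],"spin":8.45},{"gripper":45,"linear":[0,0,0],"spin":8.45},{"gripper":45,"linear":[0,0,0],"spin":8.45},{"gripper":45,"linear":[0,0,0],"spin":8.45},{"gripper":45,"linear":[0,0,0],"spin":8.45},{"gripper":45,"linear":[0,0,0],"spin":8.45},{"gripper":45,"linear":[0,0,0],"spin":0}])

```text
clock: 23.0
position: [0.4845, 0.1149, 0.1896]
eef_rot: [[0.241, 0.97, 0.0], [0.97, -0.241, 0.0], [0.0, 0.0, -1.0]]
contact_force: [0.2, -0.7, 0.4]
grip_width: 0.0453
gripper_force: 0.0
```

```bash
python3 - <<'E'
from h import *
to([-.0772,-.168],.104,76.6)
E
```

```text
t 23.0 car [[-0.0968 -0.092 ]] z 0.1896 yaw 76.04 F [ 0.2 -0.7  0.4] grip 0.0453
shift mm [-76.   19.6  85.6] spin -0.56
```

apply_moves(rows=[{"gripper":45,"linear":[-38,10,0],"spin":-0.56},{"gripper":45,"linear":[-38,9.6,0],"spin":0},{"gripper":45,"linear":[0,0,0],"spin":0},{"gripper":45,"linear":[0,0,29],"spin":0},{"gripper":45,"linear":[0,0,29],"spin":0},{"gripper":45,"linear":[0,0,28],"spin":0},{"gripper":0,"linear":[0,0,0],"spin":0},{"gripper":0,"linear":[0,0,0],"spin":0},{"gripper":0,"linear":[0,0,0],"spin":0},{"gripper":0,"linear":[0,0,0],"spin":0}])

```text
clock: 24.0
position: [0.4862, 0.0366, 0.1042]
eef_rot: [[0.228, 0.974, 0.001], [0.974, -0.228, 0.0], [0.0, 0.001, -1.0]]
contact_force: [-0.2, 2.5, -7.3]
grip_width: 0.0132
gripper_force: 25.4
```

```bash
python3 - <<'E'
from h import *
to([.030,-.168],.104,76.6)
E
```

```text
t 24.0 car [[-0.077  -0.1678]] z 0.1042 yaw 76.82 F [-0.2  2.5 -7.3] grip 0.0132
shift mm [ -0.2 107.    0.2] spin 0.22
```

apply_moves(rows=[{"gripper":0,"linear":[0,10,0],"spin":0.2},{"gripper":0,"linear":[0,15,0],"spin":0},{"gripper":0,"linear":[0,15,0],"spin":0},{"gripper":0,"linear":[0,15,0],"spin":0},{"gripper":0,"linear":[0,15,0],"spin":0},{"gripper":0,"linear":[0,15,0],"spin":0},{"gripper":0,"linear":[0,12,0],"spin":0},{"gripper":0,"linear":[0,7,0],"spin":0},{"gripper":0,"linear":[0,2,0],"spin":0},{"gripper":0,"linear":[0,1,0],"spin":0},{"gripper":0,"linear":[0,0,0],"spin":0}])

```text
clock: 25.1
position: [0.5911, 0.0118, 0.1041]
eef_rot: [[0.232, 0.973, 0.002], [0.973, -0.232, 0.0], [0.001, 0.002, -1.0]]
contact_force: [2.0, 4.9, 1.4]
grip_width: 0.0133
gripper_force: 26.2
```

```bash
python3 - <<'E'
from h import *
to([.030,-.168],.104,76.6)
E
```

```text
t 25.1 car [[ 0.0308 -0.1676]] z 0.1041 yaw 76.58 F [2.  4.9 1.4] grip 0.0133
shift mm [-0.4 -0.8  0.1] spin -0.02
```

apply_moves(rows=[{"gripper":45,"linear":[0,0,0],"spin":0},{"gripper":45,"linear":[0,0,0],"spin":0},{"gripper":45,"linear":[0,0,0],"spin":0},{"gripper":45,"linear":[0,0,-40],"spin":0},{"gripper":45,"linear":[0,0,-40],"spin":0},{"gripper":45,"linear":[0,0,-40],"spin":0},{"gripper":45,"linear":[-40,-5,0],"spin":0},{"gripper":45,"linear":[-40,-5,0],"spin":0},{"gripper":45,"linear":[-40,-5,0],"spin":0},{"gripper":45,"linear":[-40,-5,0],"spin":0},{"gripper":45,"linear":[-40,-5,0],"spin":0},{"gripper":45,"linear":[0,0,0],"spin":0}])

```text
clock: 26.3
position: [0.5178, -0.181, 0.2234]
eef_rot: [[0.236, 0.972, -0.0], [0.972, -0.236, -0.001], [-0.001, 0.0, -1.0]]
contact_force: [0.8, 0.6, 0.4]
grip_width: 0.0453
gripper_force: 0.0
```

```bash
python3 - <<'E'
from h import *
im=cams.camera("top");c=cv2.resize(im[100:330,190:470],None,fx=2.5,fy=2.5);cv2.imwrite("pics/t7.png",cv2.convertScaleAbs(c,alpha=1.4,beta=15))
E
```

```text
(no output)
```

View pics/t7.png

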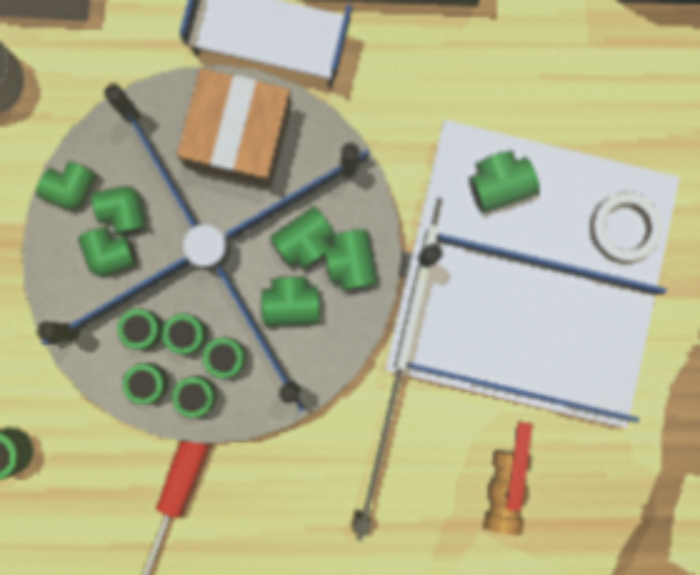

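The carton sits in the bay facing the lip, the platter is clicked in, the gate is shut (peg at (430,255)), and the other goods haven't moved. I'm handing the job in.

```bash
python3 -c "
from h import *
pk=lambda x,y:(190+x/2.5,100+y/2.5)
p=car(plane('top',[pk(203,68),pk(291,92),pk(262,180),pk(180,156)],.0995)).mean(0);print(p,np.linalg.norm(p),car(plane('top',[pk(430,253)],.141)))
from plant import order;print(order.close_job())"
```

```text
[ 0.09528403 -0.00056074] 0.09528567582883071 [[ 0.02919654 -0.16543173]]
the job is handed in; nothing more can be done
None
```

The job is handed in, though the hand-in did not report a pass or fail: the carton is in its bay at the hand-out lip (centre about 95 mm from the axis), the platter is clicked in, the gate is shut to within about 1 mm by my last measurement, and the other goods look unmoved.

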